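Open the brush jar in its bench holder

ROBOT

A 6-joint arm with a two-finger parallel gripper is mounted at the origin on a cart in front of the work surface, level with it; the furniture and walls round the work are solid. World frame = base frame: x ahead of the robot, y to its left, z up, the work surface at z = 0. Lengths are in m, angles in rad, forces in N, time in s.
With the tool pointing down it reaches from about 0.25 to 0.725 m from the base axis. Payload 4 kg.
Tool frame: the origin (TCP) lies midway between the tips of the shut fingers; the grasp point (between the pads) lies 19 mm behind it; z points along the fingers, y is the line along which they close (so a half turn about z gives the same grasp; the last joint's range is limited). The gripper opens to 85 mm and grips with 20 to 120 N. Pads are 22 mm wide; open, the fingers measure 114 mm over their backs; the gripper's body (76 mm by 85 mm) begins 54 mm behind the grasp point. The pads swing forward as they close: fully open they stand 13 mm farther back than shut.
Start: joints at [-1.144, 0.241, 0.005, 1.335, 0, 1.571], TCP at [0.207, -0.455, 0.195] pointing down, gripper open.
Joint ranges: [-2.72, 2.72], [-1.05, 1.87], [-1.09, 1.28], [-1.99, 2.15], [-1.42, 1.44], [-3.14, 3.14]. Speed limits (rad/s): [2.79, 2.79, 3.14, 3.14, 3.14, 3.14].

INTERFACE

Orientations are given as a unit quaternion [x, y, z, w].
In Python, from workcell import get_obs, camera, job_done, silhouettes gives the robot as it stands. The module is installed in compiled form; this text tells all that it offers.
- The arm moves only by the tool drive_tool, never from a script. Its argument "increments" is a list of rows, each a list of 3 entries, a list of its own where there are three numbers: the shift along the world's x, y, z in mm, then the turn, a rotation vector about the world's x, y, z in degrees, then the opening, from 0 (shut) to 1 (fully open). A call has 1 to 8 rows; each row shifts and turns the commanded pose from where the row before left it; what a row does not reach is not made up. A row lasts 1/12 s, in which the tool goes at most 41.7 mm and 7.16 degrees, less where a joint would pass 70% of its speed; a pose out of reach is approached as far as the arm can. A call is refused whole if a number of a shift passes 41.7 or a number of a turn 7.16, either way. A call with a gripper value outside its range is refused whole. The fingers move at their own pace and stop on an object; the grip force is fixed at half the most. Time passes only in rows, so rows that do not move let the fingers close. It gives the time, the measured TCP pose, the force, the opening and the grip force at its end, in the units of the state.
- get_obs(): the state, without advancing time (a new reading comes with each control period).
- camera(name): name is "scene" or "side" or "wrist"; returns a dict with "image" (384x512x3 uint8, red, green, blue), "K" (3x3 intrinsics, pixels), "view" (4x4, takes a point from world to camera coordinates). Camera axes: x right, y down, z forward; pixel columns grow to the right and rows downward; lengths in m; the calibration is good to about 2 mm. A picture is of the moment at which its call begins. There is no depth.
- job_done(): hands the job in; it is judged then, once.
Trained networks look in a picture, given as the dict that the camera call returned (one of the last four; its "shot" number tells which), for a name from the list of things; names that differ only in an ending like _2 or _b are one class to them, and where a whole thing is asked for, a point or a joint stands for the part that bears it (a point fixed in the world has none). Each returns a list of dicts, best first, with "conf" (0 to 1); they miss things now and then, are a little off and sometimes report something else, mostly with a low value. They report only what shows in the picture. A call takes as long as a camera call.
- silhouettes(query, picture): "region" (384x512 bool, what is visible of it) and "bbox" ([left, top, right, bottom] in pixels, round what is visible of it).
The state is a dict: "clock": time; "joint_pos": joint angles; "joint_vel": joint speeds; "tau": joint torques, N m; "eef_pos": TCP position; "tool_rot": TCP orientation; "ft_force": force on the tool from outside, world axes, zero at the start; "ft_torque": the same for the moment, N m; "grip_width": finger opening in m; "grasp_force": force on a finger pad.
Only numpy, scipy, OpenCV 4.12 (cv2) and the standard library are available. Lean on these libraries where they do the work, as an engineer would, in place of code of your own. Each camera call takes 0.05 s, during which the arm holds its last target. There are 200 camera calls.

TASK

Set the square white brush jar squarely down into the steel bench holder so that it is braced against turning, then twist its black cap anticlockwise until the lugs come free and lift it straight up, without drawing the brush right out of the jar. Finish still holding the cap level and still a few centimetres above the open mouth, clear of the jar and with the brush tip inside it, the jar standing fully home in the holder. Leave the plaster jaw models and the orange cup where they are.

Things in the scene. Friction and masses are not known exactly. Their poses are not given: they have to be found in the camera images.
- jar: loose square jar, white plastic, blue and white label on all four sides, about 0.26 kg; body 56 x 56 mm (upright edges rounded 6 mm), flat shoulder at 67 mm, round neck up to the rim at 94 mm. Origin: centre of its underside; z up, x and y square to its alike sides. Starts on the worktop, cap on, 101 mm high in all; the screwed-on cap can carry it.
- cap: black ribbed round twist-off cap, 55 mm outside, 28 mm high. Origin: centre of its lower edge, z up; closed, it lies 74 mm above the jar's underside. Sprung tight: loosening takes 0.2 to 0.6 Nm, which would spin an unbraced jar. Turned anticlockwise (from above) it rises up to 2.5 mm by itself; pulled up too soon it takes the jar along.
- brush_tip (a point): lower end of the brush fixed in the cap, on the cap's axis, 48 mm below the cap's lower edge (26 mm above the jar's underside while closed); stem 6 mm, bristle head 9 mm thick. The tip leaves the mouth when the cap is raised about 68 mm from closed.
- jar_mouth (a point): centre of the jar's mouth (32 mm wide) at rim height, 94 mm above the jar's underside. Ribs on the neck below it hold the cap's two lugs: the lugs come free after about 115 degrees of anticlockwise turn from closed and stay free up to a stop at about 160 degrees; in between the cap lifts straight off.
- holder: bench holder screwed to the worktop: aluminium plate 110 x 110 x 6 mm with four upright steel tabs forming a square well, 60 x 60 mm inside, open at the corners; straight up to 42 mm, then lips flared outward up to 56 mm. Origin: centre of the plate's underside; z up, x and y square to the tabs. A jar fully home stands on the plate, underside 6 mm above this origin, any of four ways round.
- model_yellow: bystander: yellow plaster jaw model, 50 x 64 x 27 mm, origin at the centre of its underside
- model_white: bystander: cream-white plaster jaw model, 50 x 64 x 27 mm, origin at the centre of its underside
- orange_cup: bystander: small orange silicone mixing cup, 44 mm wide, 38 mm high, origin at the centre of its underside

How it is judged:
On the way, in this order (a step that is already met when the one before it is completed fails the run):
1. the closed jar stands upright and fully home in the holder (horizontal distance between jar and holder below 0.006 m and z of jar in the frame of holder below 0.009 m and angle between jar's own z axis and vertical below 0.06 rad and z of cap in the frame of jar below 0.078 m), for 0.2 s.
2. the cap is off the neck lugs while the jar stands in the holder (z of cap in the frame of jar above 0.082 m and z of jar in the frame of holder below 0.009 m and horizontal distance between jar and holder below 0.006 m), for 0.2 s.
At the end, for the whole second after the job is handed in: Fingers hold the cap still, level (0.15 rad), 10 mm or more above closed, within 12 mm of the mouth's axis, clear of the jar, brush tip 5 mm or more below the rim; jar upright and home in the holder (6 mm sideways, 3 mm up); jaw models and orange cup within 15 mm of their starts (z of cap in the frame of jar above 0.083 m and z of brush_tip in the frame of jar_mouth below -0.005 m and horizontal distance between cap and jar_mouth below 0.012 m and angle between cap's own z axis and vertical below 0.15 rad and linear speed of cap below 0.03 m/s and contact force between the fingers and cap above 1.5 N and contact force between cap and jar below 0.2 N and horizontal distance between jar and holder below 0.006 m and z of jar in the frame of holder below 0.009 m and angle between jar's own z axis and vertical below 0.06 rad and linear speed of jar below 0.02 m/s and distance of each of model_yellow, model_white, orange_cup from where it was at the start of the episode below 0.015 m); the arm keeps its last pose, push and grip.
It fails at once if the cap is taken off while the jar is not in the holder (z of cap in the frame of jar above 0.082 m and (z of jar in the frame of holder above 0.016 m or horizontal distance between jar and holder above 0.01 m)).
It fails at once if the brush is drawn right out of the jar (z of brush_tip in the frame of jar_mouth above 0.003 m).
It fails at once if the jar is tipped over (angle between jar's own z axis and vertical above 0.5 rad).
It fails at once if a jaw model or the orange cup is knocked away (distance of any of model_yellow, model_white, orange_cup from where it was at the start of the episode above 0.03 m).
It also fails if it takes over 46 s, if anything falls off the work surface, if the arm or the gripper's body presses on something with over 40 N, if the wrist force passes 120 N, or if a joint passes its speed limit or range.

## Working session

There is one attempt and no reset: what is moved stays moved. The work goes in short steps, Python scripts to look and compute and a tool call to move; the robot and the scene stay as the last step left them, time stands still between calls to the robot, and variables do not carry over. Pictures are saved under pics/ and viewed, at most 10 in all, crops included, and the job is handed in when it is done.

Besides the shell and the picture viewer there is one more tool, called after ">>>" by a JSON object that holds its "fn" and its "kwargs". drive_tool: Moves the arm, as the interface text tells. Its arguments: {"type":"object","properties":{"increments":{"type":"array"}},"required":["increments"]}

```bash
mkdir -p pics
cat > h.py <<'E'
import numpy as np, cv2
from workcell import get_obs, camera, job_done, silhouettes
def proj(c,P):
    q=c["view"]@np.append(P,1); p=c["K"]@q[:3]; return p[:2]/p[2]
def ray(c,uv):
    R=c["view"][:3,:3]; t=c["view"][:3,3]
    d=R.T@np.linalg.solve(c["K"],[uv[0],uv[1],1]); return -R.T@t,d
def onz(c,uv,z):
    o,d=ray(c,uv); return o+d*(z-o[2])/d[2]
def save(c,n,box=None,s=1):
    im=c["image"][...,::-1]
    if box: im=im[box[1]:box[3],box[0]:box[2]]
    cv2.imwrite("pics/"+n,cv2.resize(im,None,fx=s,fy=s))
E
python3 - <<'E'
from h import *
ims=[]
for n in ["scene","side"]:
    c=camera(n); ims.append(c)
    print(n,np.round(ray(c,(256,192))[0],3))
    for q in ["jar","cap","holder","model_yellow","model_white","orange_cup"]:
        for r in silhouettes(q,c)[:2]:
            v,u=np.nonzero(r["region"]); uv=(u.mean(),v.mean())
            print(q,round(r["conf"],2),np.round(r["bbox"]),np.round(uv,1),[np.round(onz(c,uv,z)[:2],3) for z in (0,.05,.09)])
    save(c,n+".png")
a=np.vstack([c["image"] for c in ims])[...,::-1]
a=cv2.resize(np.hstack([c["image"] for c in ims])[...,::-1],(800,300)); 
o=get_obs(); print({k:np.round(v,3) for k,v in o.items()})
E
```

```text
scene [-0.157  0.71   0.721]
jar 0.92 [212. 244. 245. 282.] [228.3 266. ] [array([0.473, 0.191]), array([0.43 , 0.227]), array([0.395, 0.256])]
cap 0.74 [213. 230. 239. 257.] [226.4 243.1] [array([0.541, 0.137]), array([0.493, 0.177]), array([0.454, 0.208])]
holder 0.8 [258. 182. 299. 220.] [279.  204.6] [array([ 0.563, -0.083]), array([ 0.513, -0.028]), array([0.473, 0.016])]
model_yellow 0.66 [335. 190. 358. 211.] [348.1 200.1] [array([ 0.436, -0.237]), array([ 0.395, -0.172]), array([ 0.362, -0.119])]
model_white 0.79 [291. 175. 318. 193.] [305.  185.5] [array([ 0.577, -0.213]), array([ 0.526, -0.149]), array([ 0.485, -0.098])]
orange_cup 0.7 [213. 231. 241. 255.] [226.3 242.5] [array([0.543, 0.135]), array([0.494, 0.175]), array([0.456, 0.207])]
orange_cup 0.66 [202. 206. 219. 222.] [211.7 213.8] [array([0.666, 0.079]), array([0.609, 0.123]), array([0.563, 0.158])]
side [0.226 0.797 0.674]
jar 0.71 [235. 278. 266. 306.] [251.3 294.4] [array([0.459, 0.197]), array([0.442, 0.242]), array([0.428, 0.277])]
cap 0.71 [236. 254. 266. 283.] [251.7 266.5] [array([0.489, 0.122]), array([0.
[... 357 characters left out ...]
0.199]), array([0.442, 0.243]), array([0.428, 0.279])]
model_white 0.86 [261. 172. 285. 190.] [271.  181.1] [array([ 0.571, -0.215]), array([ 0.546, -0.14 ]), array([ 0.525, -0.08 ])]
{'clock': np.float64(0.7), 'joint_pos': array([-1.144,  0.241,  0.005,  1.335,  0.   ,  1.571]), 'joint_vel': array([-0.003, -0.001, -0.   , -0.   ,  0.   , -0.   ]), 'tau': array([-1.0000e-03, -3.7208e+01,  2.5264e+01,  1.0000e-03, -0.0000e+00,
       -0.0000e+00]), 'eef_pos': array([ 0.207, -0.455,  0.195]), 'tool_rot': array([0.977, 0.212, 0.   , 0.   ]), 'ft_force': array([-0.171, -0.423,  0.113]), 'ft_torque': array([ 0.03 , -0.031, -0.013]), 'grasp_force': np.float64(0.0), 'grip_width': np.float64(0.086)}
```

View pics/scene.png

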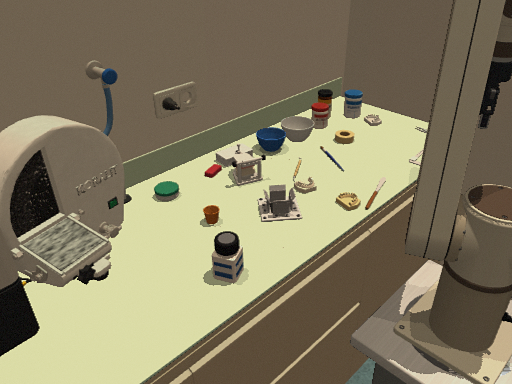

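View pics/side.png

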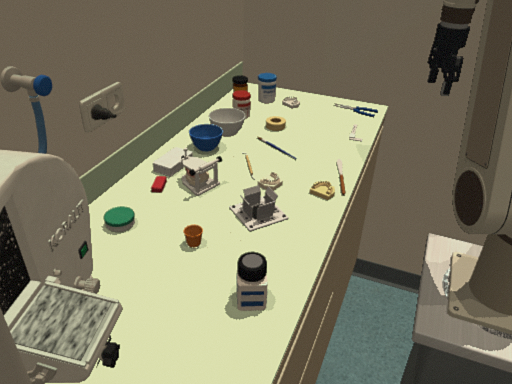

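>>> {"fn": "drive_tool", "kwargs": {"increments": [[[24, 31, 8], [0, 0, 0], 1], [[24, 31, 8], [0, 0, 0], 1], [[24, 31, 8], [0, 0, 0], 1], [[24, 31, 8], [0, 0, 0], 1], [[24, 31, 8], [0, 0, 0], 1], [[24, 31, 8], [0, 0, 0], 1], [[24, 31, 8], [0, 0, 0], 1], [[24, 31, 8], [0, 0, 0], 1]]}}

```text
clock: 1.37
eef_pos: [0.3998, -0.2055, 0.2597]
tool_rot: [0.977, 0.212, 0.0, 0.0]
ft_force: [0.7, -0.4, 0.7]
grip_width: 0.0851
grasp_force: 0.0
```

>>> {"fn": "drive_tool", "kwargs": {"increments": [[[24, 31, 8], [0, 0, 0], 1], [[24, 31, 8], [0, 0, 0], 1], [[24, 31, 8], [0, 0, 0], 1], [[24, 31, 8], [0, 0, 0], 1], [[0, 0, 0], [0, 0, 0], 1], [[0, 0, 0], [0, 0, 0], 1]]}}

```text
clock: 1.87
eef_pos: [0.4961, -0.0814, 0.2909]
tool_rot: [0.977, 0.214, 0.0, 0.0]
ft_force: [-0.5, -0.2, -0.2]
grip_width: 0.085
grasp_force: 0.0
```

Run:
```python
from h import *
from scipy.spatial.transform import Rotation as R
c=camera("wrist"); o=get_obs()
print(o["clock"],np.round(o["eef_pos"],4),np.round(o["tool_rot"],3),np.round(o["joint_pos"],3))
ce,d=ray(c,(256,192)); T=R.from_quat(o["tool_rot"])
print("cam",np.round(ce,3),np.round(d,3),"in tool",np.round(T.inv().apply(ce-o["eef_pos"]),3),np.round(T.inv().apply(d),3))
for q in ["jar","holder"]:
    for r in silhouettes(q,c)[:2]: print(q,r["conf"],np.round(r["bbox"]))
save(c,"w1.png",s=1.5)
```

```text
1.9167 [ 0.495  -0.0826  0.2907] [ 0.977  0.213 -0.     0.   ] [-0.165  0.227  0.233  1.578 -0.     2.548]
cam [ 0.572 -0.047  0.47 ] [-0.318 -0.128 -0.94 ] in tool [ 0.085  0.    -0.179] [-0.341 -0.016  0.94 ]
jar 0.65 [ 44.  61.  95. 105.]
jar 0.17 [331. 108. 374. 150.]
holder 0.57 [215.  54. 314. 152.]
```

View pics/w1.png

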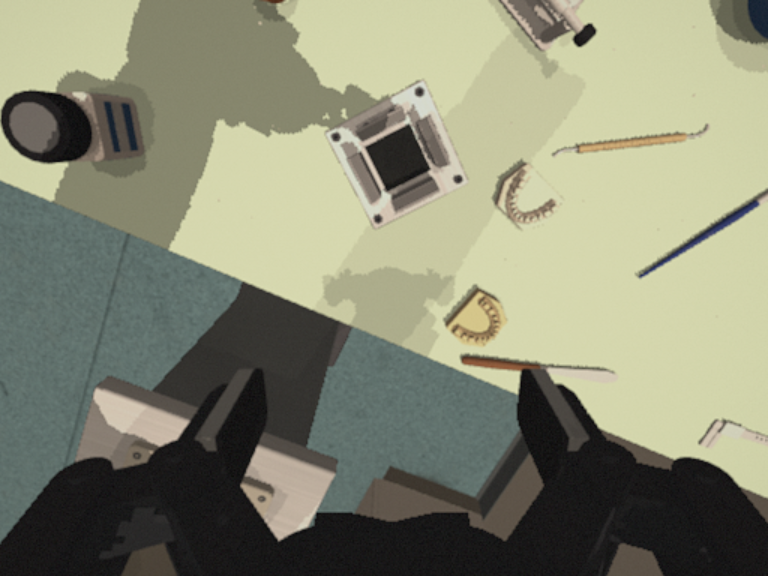

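```bash
cat >> h.py <<'E'
def rect(c,name,z,thr=0.3):
    r=silhouettes(name,c)
    if not r: return None
    r=r[0]; k=cv2.findContours(r["region"].astype(np.uint8),cv2.RETR_EXTERNAL,cv2.CHAIN_APPROX_NONE)[0]
    k=max(k,key=cv2.contourArea)[:,0,:]
    P=np.array([onz(c,p,z)[:2] for p in k],np.float32)*1000
    (x,y),(w,h),a=cv2.minAreaRect(P); return round(r["conf"],2),np.round([x,y,w,h,a],1)
E
python3 - <<'E'
from h import *
c=camera("wrist"); print(rect(c,"holder",.006)); print(rect(c,"holder",.006))
# by hand corners from picture (1.5x)
P=np.array([onz(c,(u/1.5,v/1.5),.006)[:2] for u,v in [(425,82),(467,182),(376,228),(328,132)]])
print(P.round(4),P.mean(0)); E=np.roll(P,-1,0)-P; print(np.linalg.norm(E,axis=1),np.degrees(np.arctan2(E[:,1],E[:,0])))
np.savez("w1.npz",**{k:c[k] for k in("image","K","view")})
E
```

```text
(0.77, array([550.3, -63.8, 112. , 110.8,  51.2]))
(0.77, array([550.3, -63.8, 112. , 110.8,  51.2]))
[[ 0.6215 -0.0623]
 [ 0.5545 -0.1427]
 [ 0.4718 -0.0768]
 [ 0.5408  0.0056]] [ 0.54715739 -0.06905425]
[0.10461057 0.10566974 0.1074224  0.10542289] [-129.81791734  141.46171404   50.06396209  -40.06346239]
```

>>> {"fn": "drive_tool", "kwargs": {"increments": [[[-14, 38, -6], [0, 0, 0], 1], [[-14, 38, -6], [0, 0, 0], 1], [[-14, 38, -6], [0, 0, 0], 1], [[-14, 38, -6], [0, 0, 0], 1], [[-14, 38, -6], [0, 0, 0], 1], [[-14, 38, -6], [0, 0, 0], 1], [[-14, 38, -6], [0, 0, 0], 1], [[0, 0, 0], [0, 0, 0], 1]]}}

```text
clock: 2.83
eef_pos: [0.3946, 0.1857, 0.248]
tool_rot: [0.976, 0.218, -0.001, -0.002]
ft_force: [0.1, -1.0, -0.3]
grip_width: 0.0856
grasp_force: 0.0
```

Run:
```python
from h import *
c=camera("wrist"); o=get_obs()
print(o["clock"],np.round(o["eef_pos"],4),np.round(o["joint_pos"],3))
for q,z in [("jar",0.067),("cap",.102),("holder",.006)]:
    print(q,rect(c,q,z)); r=silhouettes(q,c); print([np.round(x["bbox"]) for x in r[:1]])
np.savez("w2.npz",**{k:c[k] for k in("image","K","view")})
save(c,"w2.png",s=1.5)
```

```text
2.8833 [0.3959 0.1833 0.2485] [ 4.320e-01  9.600e-02 -3.100e-02  1.444e+00  1.000e-03  3.140e+00]
jar (0.76, array([465.4, 238.1,   8.4,  19.9,  71.2]))
[array([244.,  77., 290., 126.])]
cap (0.91, array([456.1, 208.1,  53.2,  52.6,  38.5]))
[array([242.,  78., 293., 130.])]
holder (0.82, array([545.2, -69.3, 126. , 115.3,  50.9]))
[array([413.,  67., 512., 176.])]
```

View pics/w2.png

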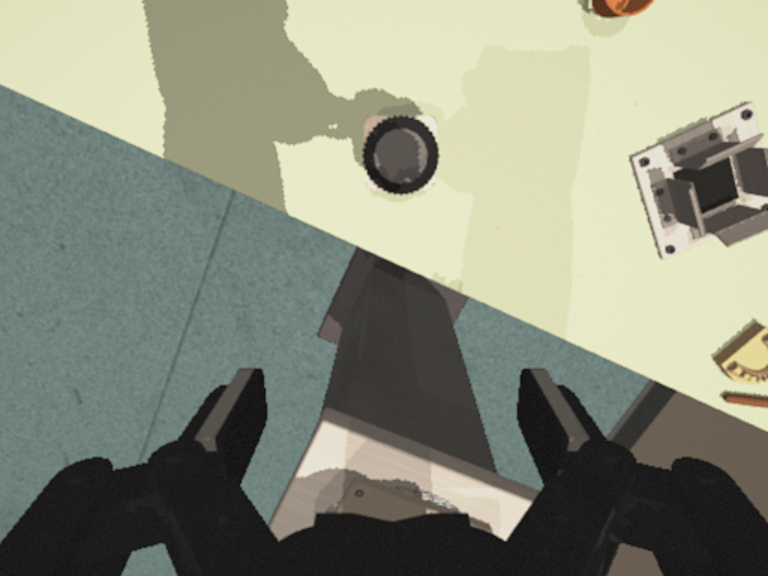

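>>> {"fn": "drive_tool", "kwargs": {"increments": [[[6, -2, -25], [0, 0, 7], 1], [[6, -2, -25], [0, 0, 7], 1], [[0, 0, 0], [0, 0, 0], 1], [[0, 0, 0], [0, 0, 0], 1]]}}

```text
clock: 3.52
eef_pos: [0.4089, 0.1761, 0.1983]
tool_rot: [0.945, 0.327, -0.002, -0.0]
ft_force: [-0.3, -1.2, -0.0]
grip_width: 0.0854
grasp_force: 0.0
```

```bash
cat >> h.py <<'E'
from scipy.optimize import minimize
def sq(h,z,r=0):
    if r==0: return [(sx*h,sy*h,z) for sx in(-1,1) for sy in(-1,1)]
    return [(sx*(h-r)+r*np.cos(t),sy*(h-r)+r*np.sin(t),z) for sx in(-1,1) for sy in(-1,1) for t in np.linspace(0,6.28,17)]
def ci(r,z): return [(r*np.cos(t),r*np.sin(t),z) for t in np.linspace(0,6.28,33)]
JAR=[sq(.028,0,.006)+sq(.028,.067,.006)]; CAP=[ci(.0275,.074)+ci(.0265,.102)]
def tabs(w=.015):
    return []
HOLD=[sq(.055,0)+sq(.055,.006)]
def mask(c,parts,p,shape=(384,512),S=4):
    x,y,a=p; R=np.array([[np.cos(a),-np.sin(a)],[np.sin(a),np.cos(a)]])
    m=np.zeros((shape[0],shape[1]),np.uint8)
    for P in parts:
        P=np.array(P); Q=np.c_[P[:,:2]@R.T+[x,y],P[:,2]]
        uv=np.array([proj(c,q) for q in Q])
        cv2.fillConvexPoly(m,cv2.convexHull(np.round(uv*16).astype(np.int32)),1,shift=4)
    return m>0
def fit(views,parts,p0):
    # views: list of (c,mask)
    def f(q):
        p=(q[0]/1000,q[1]/1000,q[2]/30)
        return -np.mean([(lambda a:(a&m).sum()/(a|m).sum())(mask(c,parts,p)) for c,m in views])
    best=None
    for da in (-.3,0,.3):
        q0=np.array([p0[0]*1000,p0[1]*1000,(p0[2]+da)*30])
        r=minimize(f,q0,method="Nelder-Mead",options=dict(initial_simplex=q0+np.vstack([np.zeros(3),8*np.eye(3)]),xatol=.05,fatol=1e-5))
        if best is None or r.fun<best.fun: best=r
    return np.round([best.x[0],best.x[1],np.degrees(best.x[2]/30)],2),round(-best.fun,4)
E
python3 - <<'E'
from h import *
o=get_obs(); print(o["clock"],np.round(o["eef_pos"],4),np.round(o["joint_pos"],3))
import pickle
V={}
for n in ("wrist","side","scene"):
    c=camera(n); V[n]=(c,{})
    for q in ("jar","cap","holder"):
        r=silhouettes(q,c)
        if r: V[n][1][q]=(r[0]["region"],r[0]["conf"]); print(n,q,r[0]["conf"],r[0]["bbox"])
pickle.dump(V,open("v3.pkl","wb"))
for n,(c,m) in V.items():
    if "jar" in m and "cap" in m:
        u=m["jar"][0]|m["cap"][0]
        print(n,"jar",fit([(c,u)],JAR+CAP,(.456,.208,.43)), "cap only",fit([(c,m["cap"][0])],CAP,(.456,.208,0)))
print("joint",fit([(c,m["jar"][0]|m["cap"][0]) for c,m in V.values() if "jar" in m and "cap" in m],JAR+CAP,(.456,.208,.43)))
save(V["wrist"][0],"w3.png",s=1.5)
E
```

```text
3.5167 [0.4089 0.1761 0.1983] [ 4.060e-01  1.340e-01 -1.190e-01  1.322e+00  1.000e-03  2.880e+00]
wrist jar 0.97 [237.4, 81.1, 296.4, 141.5]
wrist cap 0.68 [234.4, 84.2, 294.4, 143.9]
wrist holder 0.55 [420.4, 132.1, 512.0, 232.0]
side jar 0.67 [234.6, 275.8, 270.6, 310.0]
side cap 0.61 [236.7, 253.1, 267.5, 282.6]
side holder 0.88 [231.4, 185.6, 284.9, 231.6]
scene jar 0.64 [211.8, 243.1, 245.2, 283.1]
scene cap 0.65 [214.0, 231.4, 241.6, 256.0]
scene holder 0.84 [259.2, 185.5, 298.9, 221.8]
wrist jar (array([455.81, 207.79,  25.13]), np.float64(0.93)) cap only (array([456.16, 208.09,  18.6 ]), np.float64(0.9852))
side jar (array([455.31, 210.27,  23.44]), np.float64(0.9544)) cap only (array([456.81, 207.96,   5.04]), np.float64(0.9312))
scene jar (array([455.71, 205.73,  31.69]), np.float64(0.9334)) cap only (array([456.74, 204.87, -11.54]), np.float64(0.8772))
joint (array([455.94, 207.72,  23.95]), np.float64(0.9282))
```

View pics/w3.png

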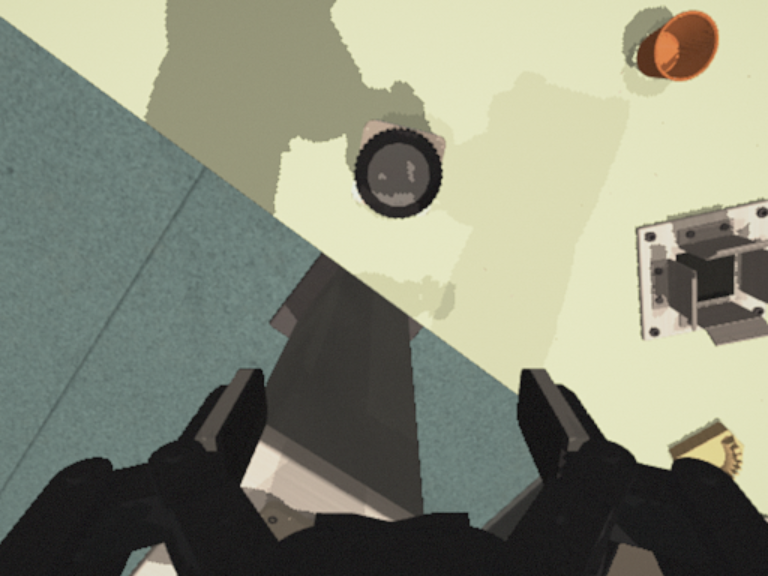

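>>> {"fn": "drive_tool", "kwargs": {"increments": [[[24, 16, -20], [0, 0, 0], 1], [[23, 16, -20], [0, 0, 0], 1], [[0, 0, -15], [0, 0, 0], 1], [[0, 0, 0], [0, 0, 0], 1]]}}

```text
clock: 4.45
eef_pos: [0.4549, 0.2092, 0.1402]
tool_rot: [0.944, 0.33, -0.004, -0.0]
ft_force: [-0.6, -0.2, -0.4]
grip_width: 0.0855
grasp_force: 0.0
```

Run:
```python
from h import *
o=get_obs(); print(o["clock"],np.round(o["eef_pos"],4),np.round(o["tool_rot"],3),np.round(o["joint_pos"],3),o["joint_vel"].round(3))
```

```text
4.45 [0.4549 0.2092 0.1402] [ 0.944  0.33  -0.004 -0.   ] [ 4.300e-01  2.790e-01 -8.900e-02  1.210e+00  1.000e-03  2.898e+00] [-0.005 -0.054  0.019  0.074 -0.004 -0.001]
```

>>> {"fn": "drive_tool", "kwargs": {"increments": [[[1, -1, -35], [0, 0, 0], 1], [[0, 0, -32], [0, 0, 0], 1], [[0, 0, 0], [0, 0, 0], 1], [[0, 0, 0], [0, 0, 0], 0], [[0, 0, 0], [0, 0, 0], 0], [[0, 0, 0], [0, 0, 0], 0], [[0, 0, 0], [0, 0, 0], 0], [[0, 0, 0], [0, 0, 0], 0]]}}

```text
clock: 5.12
eef_pos: [0.4587, 0.2091, 0.0788]
tool_rot: [0.944, 0.33, 0.001, -0.001]
ft_force: [-0.1, -0.0, -0.2]
grip_width: 0.0254
grasp_force: 0.0
```

Run:
```python
from h import *
o=get_obs(); print(o["clock"],np.round(o["eef_pos"],4),o["grip_width"],o["grasp_force"],o["ft_force"].round(1))
c=camera("wrist"); d=camera("side")
a=np.hstack([c["image"][...,::-1][:, 80:440],cv2.resize(d["image"][...,::-1][190:320,190:330],(413,384))])
cv2.imwrite("pics/w4.png",a)
```

```text
5.1167 [0.4587 0.2091 0.0788] 0.025357041061438552 0.0 [-0.1 -0.  -0.2]
```

View pics/w4.png

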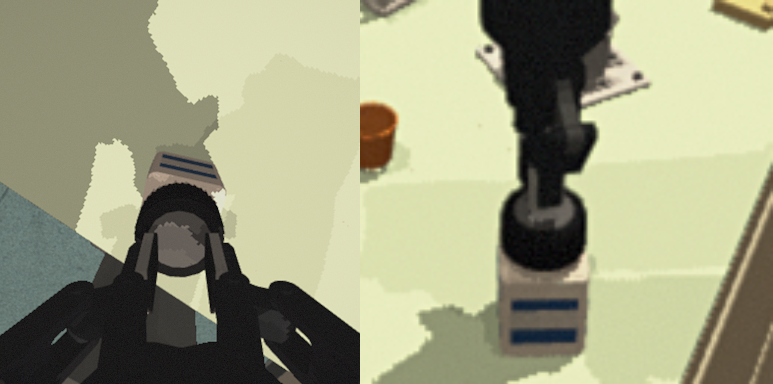

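Run:
```python
from h import *
o=get_obs(); e=o["eef_pos"]
for n in ("wrist","side","scene"):
    c=camera(n); print(n,"tcp px",proj(c,e).round(1),"tcp+12mm",proj(c,e+[0,0,.012]).round(1),"cap top c",proj(c,[.456,.208,.102]).round(1))
    m={}
    for q in ("jar","cap"):
        r=silhouettes(q,c)
        if r: m[q]=r[0]; print(q,r[0]["conf"],np.round(r[0]["bbox"],0))
    if len(m)==2: print(fit([(c,m["jar"]["region"]|m["cap"]["region"])],JAR+CAP,(.456,.208,.42)))
    save(c,"w5_%s.png"%n)
o=get_obs(); print(o["clock"],o["eef_pos"].round(4),o["grip_width"],o["grasp_force"])
```

```text
wrist tcp px [259.8 217.9] tcp+12mm [259.7 225.9] cap top c [258.4 238.5]
jar 0.88 [224. 152. 304. 210.]
cap 0.75 [213. 183. 301. 279.]
(array([456.25, 207.97,  24.74]), np.float64(0.7727))
side tcp px [250.3 269.4] tcp+12mm [250.4 264.7] cap top c [251.9 259.9]
jar 0.6 [236. 252. 268. 282.]
cap 0.91 [236. 257. 266. 281.]
(array([479.01, 149.01,  14.39]), np.float64(0.4414))
scene tcp px [225.1 246.5] tcp+12mm [224.9 242.3] cap top c [225.5 238.3]
jar 0.76 [211. 244. 244. 285.]
cap 0.57 [214. 231. 240. 257.]
(array([455.93, 205.73,  30.64]), np.float64(0.9436))
5.6667 [0.4575 0.2086 0.0769] -3.0773114238758296e-05 0.0
```

Run:
```python
import cv2,numpy as np
w=cv2.imread("pics/w5_wrist.png")[130:320,170:350]; s=cv2.imread("pics/w5_side.png")[210:320,200:304]
cv2.imwrite("pics/w5.png",np.hstack([cv2.resize(w,(400,422)),cv2.resize(s,(399,422))]))
```

```text
(no output)
```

View pics/w5.png

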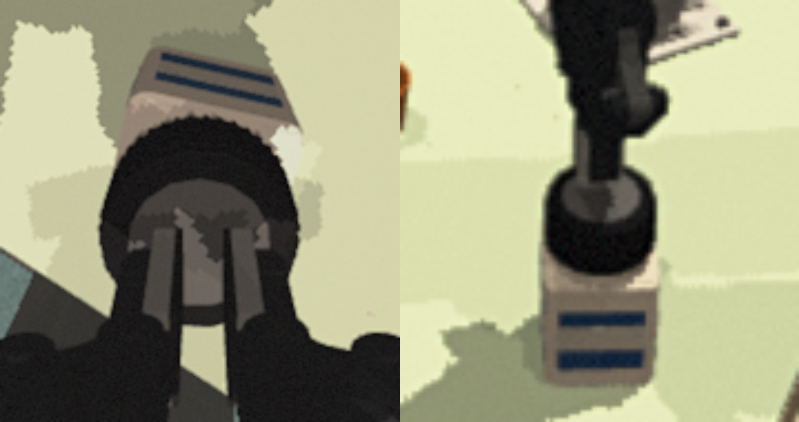

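>>> {"fn": "drive_tool", "kwargs": {"increments": [[[0, 0, 0], [0, 0, 0], 1], [[0, 0, 0], [0, 0, 0], 1], [[0, 0, 0], [0, 0, 0], 1], [[0, 0, 0], [0, 0, 0], 1], [[0, 0, 0], [0, 0, 0], 1], [[0, 0, 0], [0, 0, 0], 1], [[0, 0, -10], [0, 0, 0], 1], [[0, 0, 0], [0, 0, 0], 1]]}}

```text
clock: 6.33
eef_pos: [0.4566, 0.2081, 0.0654]
tool_rot: [0.944, 0.33, -0.001, -0.0]
ft_force: [-0.5, 0.2, -0.4]
grip_width: 0.0852
grasp_force: 0.0
```

Run:
```python
from h import *
o=get_obs(); print(o["clock"],o["eef_pos"].round(4),o["tool_rot"].round(3),o["grip_width"],o["joint_pos"].round(4),o["tau"].round(1))
c=camera("wrist"); s=camera("side"); o=get_obs(); e=o["eef_pos"]; print(e.round(4))
from scipy.spatial.transform import Rotation as R
T=R.from_quat(o["tool_rot"])
for y in(-.0425,.0425):
  for z in (0,-.013,-.03): 
    P=e+T.apply([0,y,z]); print(y,z,"wrist",proj(c,P).round(1),"side",proj(s,P).round(1))
w=c["image"][...,::-1][130:330,150:360]; q=s["image"][...,::-1][200:320,190:310]
cv2.imwrite("pics/w6.png",np.hstack([cv2.resize(w,(420,400)),cv2.resize(q,(380,400))]))
```

```text
6.3333 [0.4566 0.2081 0.0654] [ 0.944  0.33  -0.001 -0.   ] 0.08523899352598364 [ 4.2700e-01  3.4240e-01 -2.1060e-01  1.0203e+00  1.1000e-03  2.8957e+00] [  0.  -40.3  23.5  -0.4   0.    0. ]
[0.4568 0.2082 0.0662]
-0.0425 0 wrist [195.7 218. ] side [257.5 289.9]
-0.0425 -0.013 wrist [191.3 226.9] side [257.6 284.8]
-0.0425 -0.03 wrist [184.6 240.5] side [257.9 277.9]
0.0425 0 wrist [324.  218.1] side [245.  259.4]
0.0425 -0.013 wrist [328.2 227. ] side [245.1 254.4]
0.0425 -0.03 wrist [334.7 240.6] side [245.2 247.7]
```

View pics/w6.png

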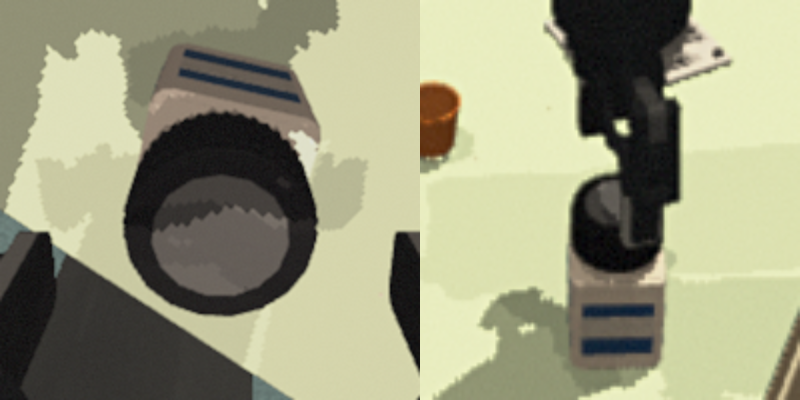

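>>> {"fn": "drive_tool", "kwargs": {"increments": [[[0, 0, -20], [0, 0, 0], 1], [[0, 0, 0], [0, 0, 0], 1], [[0, 0, 0], [0, 0, 0], 0], [[0, 0, 0], [0, 0, 0], 0], [[0, 0, 0], [0, 0, 0], 0], [[0, 0, 0], [0, 0, 0], 0], [[0, 0, 0], [0, 0, 0], 0]]}}

```text
clock: 7.02
eef_pos: [0.4579, 0.2092, 0.048]
tool_rot: [0.944, 0.33, 0.0, -0.001]
ft_force: [-2.5, 1.5, 4.5]
grip_width: 0.0529
grasp_force: 62.4
```

Run:
```python
from h import *
c=camera("wrist"); s=camera("side"); o=get_obs(); print(o["clock"],o["eef_pos"].round(4),o["tool_rot"].round(3),o["grip_width"],o["grasp_force"],o["ft_force"].round(1))
w=c["image"][...,::-1][130:330,150:360]; q=s["image"][...,::-1][200:320,190:310]
cv2.imwrite("pics/w7.png",np.hstack([cv2.resize(w,(420,400)),cv2.resize(q,(380,400))]))
```

```text
7.1167 [0.4579 0.2092 0.048 ] [ 0.944  0.33   0.    -0.001] 0.053498279920528746 62.58248473517597 [-2.2  1.5  6.1]
```

View pics/w7.png

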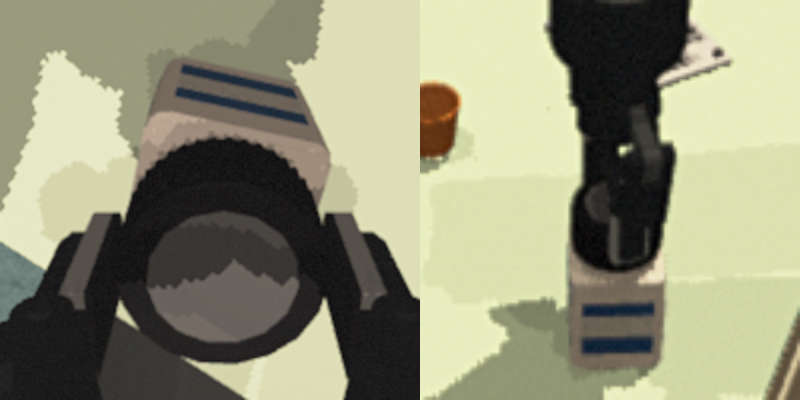

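>>> {"fn": "drive_tool", "kwargs": {"increments": [[[0, 0, 15], [0, 0, 0], 0], [[0, 0, 30], [0, 0, 0], 0], [[0, 0, 38], [0, 0, 0], 0], [[0, 0, 38], [0, 0, 0], 0], [[0, 0, 30], [0, 0, 0], 0], [[0, 0, 0], [0, 0, 0], 0]]}}

```text
clock: 7.62
eef_pos: [0.4613, 0.2099, 0.2045]
tool_rot: [0.944, 0.33, 0.006, -0.001]
ft_force: [1.2, 1.2, -2.2]
grip_width: 0.0533
grasp_force: 64.4
```

Run:
```python
from h import *
c=camera("side"); o=get_obs(); print(o["clock"],o["eef_pos"].round(4),o["tool_rot"].round(3),o["grip_width"],o["grasp_force"],o["ft_force"].round(1))
for q in("jar","cap"):
  r=silhouettes(q,c)
  if r: print(q,r[0]["conf"],np.round(r[0]["bbox"]))
for z in (.15,.217,.224,.252): print(z,proj(c,[.456,.208,z]).round(1))
```

```text
7.6667 [0.46   0.2093 0.2011] [ 0.944  0.33   0.004 -0.001] 0.05353630959612085 64.38305609626696 [ 0.9 -0.4 -4.2]
jar 0.75 [234. 198. 267. 246.]
cap 0.89 [236. 181. 268. 215.]
0.15 [252.5 239.8]
0.217 [253.4 209.4]
0.224 [253.5 206.1]
0.252 [253.9 192.4]
```

>>> {"fn": "drive_tool", "kwargs": {"increments": [[[3, -25, 0], [0, 0, 5], 0], [[6, -38, 0], [0, 0, 6], 0], [[6, -39, 0], [0, 0, 6], 0], [[6, -39, 0], [0, 0, 6], 0], [[6, -39, 0], [0, 0, 3.7], 0], [[6, -39, 0], [0, 0, 0], 0], [[6, -39, 0], [0, 0, 0], 0], [[6, -39, 0], [0, 0, 0], 0]]}}

```text
clock: 8.43
eef_pos: [0.5004, -0.0891, 0.1949]
tool_rot: [0.843, 0.538, -0.003, -0.002]
ft_force: [0.4, 1.0, -2.8]
grip_width: 0.053
grasp_force: 64.5
```

>>> {"fn": "drive_tool", "kwargs": {"increments": [[[6, -36, 0], [0, 0, 0], 0], [[3, -20, 0], [0, 0, 0], 0], [[0, 0, 0], [0, 0, 0], 0], [[0, 0, 0], [0, 0, 0], 0]]}}

```text
clock: 8.77
eef_pos: [0.5096, -0.1442, 0.1947]
tool_rot: [0.844, 0.537, -0.002, -0.003]
ft_force: [-0.6, 1.3, -3.8]
grip_width: 0.053
grasp_force: 64.6
```

Run:
```python
from h import *
import pickle
o=get_obs(); print(o["clock"],o["eef_pos"].round(4),o["tool_rot"].round(3),o["joint_pos"].round(3),o["grip_width"],o["ft_force"].round(1))
c=camera("wrist"); r=silhouettes("holder",c)
print([(x["conf"],np.round(x["bbox"])) for x in r[:2]]); m=r[0]["region"]
print(rect(c,"holder",.006)); print(fit([(c,m)],HOLD,(.548,-.068,.89)))
s=camera("scene");j=camera("side")
V=[(c,m)]
for k in(s,j):
    r=silhouettes("jar",k); r2=silhouettes("cap",k); print("jar",[(x["conf"],np.round(x["bbox"])) for x in r[:1]+r2[:1]])
pickle.dump((c,m,s,j),open("v4.pkl","wb"))
im=c["image"][...,::-1].copy()
cv2.imwrite("pics/w8.png",cv2.resize(im,None,fx=1.5,fy=1.5,interpolation=cv2.INTER_CUBIC))
```

```text
8.7667 [ 0.5096 -0.1442  0.1947] [ 0.844  0.537 -0.002 -0.003] [-0.276  0.306  0.092  1.365  0.     1.732] 0.05296945520751766 [-0.6  1.3 -3.8]
[(0.87, array([207.,  16., 323., 135.]))]
(0.87, array([548.7, -64.3, 109.7, 109.6,  51.4]))
(array([548.28, -64.73,  51.11]), np.float64(0.9635))
jar [(0.9, array([298., 131., 324., 163.])), (0.59, array([301., 116., 324., 136.]))]
jar [(0.77, array([272., 121., 304., 156.])), (0.84, array([276., 107., 299., 128.]))]
```

View pics/w8.png

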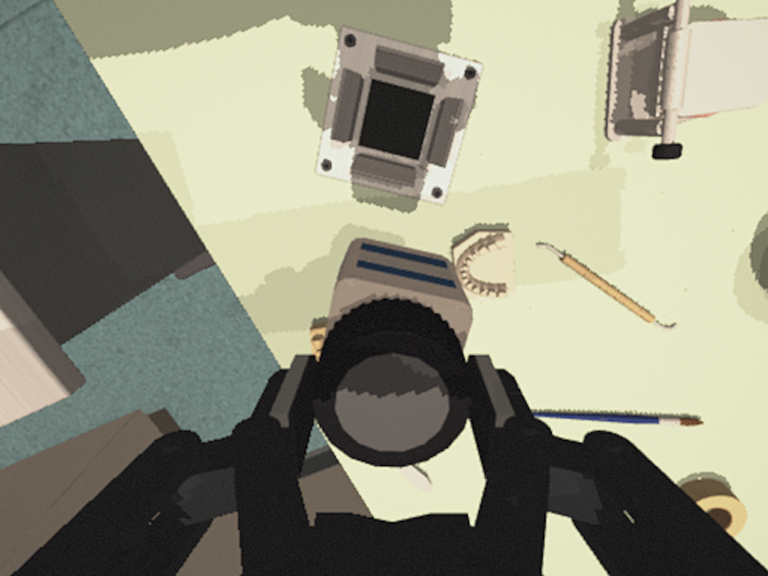

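Run:
```python
from h import *
import pickle
c,m,s,j=pickle.load(open("v4.pkl","rb"))
im=c["image"].astype(int); o=get_obs(); e=o["eef_pos"]
# dark well floor square
g=cv2.cvtColor(c["image"],cv2.COLOR_RGB2GRAY)
d=((g<35)&m).astype(np.uint8); k=max(cv2.findContours(d,0,cv2.CHAIN_APPROX_NONE)[0],key=cv2.contourArea)[:,0,:]
P=np.array([onz(c,p,.006)[:2] for p in k],np.float32)*1000; print("floor",np.round(cv2.minAreaRect(P)[0],1),np.round(cv2.minAreaRect(P)[1],1),cv2.minAreaRect(P)[2])
# stripes
b=((im[...,2]-im[...,0]>12)&(g<90)).astype(np.uint8); b[:155]=0; b[200:]=0; b[:,:225]=0; b[:,310:]=0
n,l,st,ce=cv2.connectedComponentsWithStats(b)
for i in range(1,n):
    if st[i,4]<60: continue
    v,u=np.nonzero(l==i)
    cols=np.unique(u)[3:-3]
    for f in (np.min,np.max,np.mean):
        a=np.polyfit(cols,[f(v[u==q]) for q in cols],1)
        A,B=[onz(c,(x,np.polyval(a,x)),.2)[:2] for x in (cols[0],cols[-1])]
        print("stripe",st[i],np.degrees(np.arctan2(*(B-A)[::-1])).round(2))
# jar base height fit in hand: cap-top disc via grey top
zt=e[2]-.048+.102
print("cap top centre at tcp projected",proj(c,[e[0],e[1],zt]).round(1),"zt",zt)
for q in("jar","cap"):
    r=silhouettes(q,c)
    print(q,[(x["conf"],np.round(x["bbox"],1)) for x in r[:1]])
# grey disc on cap top
t=((g>60)&(g<150)).astype(np.uint8); t[:235]=0;t[300:]=0;t[:,:218]=0;t[:,308:]=0
hs=np.array(np.nonzero(t)).T[:,::-1]
(x,y),(w,h),a=cv2.fitEllipse(max(cv2.findContours(t,0,cv2.CHAIN_APPROX_NONE)[0],key=cv2.contourArea))
print("disc",x,y,w,h,"->",onz(c,(x,y),zt).round(4), "tcp",e.round(4))
```

```text
floor [549.  -64.6] [48.4 48.4] 51.32002639770508
stripe [241 162  57  16 207] -37.92
stripe [241 162  57  16 207] -37.93
stripe [241 162  57  16 207] -37.93
stripe [238 174  66  18 264] -37.94
stripe [238 174  66  18 264] -37.8
stripe [238 174  66  18 264] -37.87
cap top centre at tcp projected [261.4 264. ] zt 0.25219636011496593
jar [(0.71, array([217.5, 158.7, 314.2, 229.7]))]
cap [(0.65, array([207.5, 198.6, 312.9, 312.4]))]
disc 261.0428466796875 277.77496337890625 41.71603012084961 82.61274719238281 -> [ 0.5081 -0.1496  0.2522] tcp [ 0.5115 -0.1426  0.1982]
```

Run:
```python
from h import *
import pickle
E=[]
c=camera("wrist"); E.append(get_obs()["eef_pos"])
mj=silhouettes("jar",c)[0]["region"]; E.append(get_obs()["eef_pos"])
mc=silhouettes("cap",c)[0]["region"]; E.append(get_obs()["eef_pos"])
mh=silhouettes("holder",c)[0]["region"]; E.append(get_obs()["eef_pos"])
E=np.array(E); print(E.round(4),E.mean(0).round(4),get_obs()["clock"])
print("holder",fit([(c,mh)],HOLD,(.548,-.068,.89)))
u=mj|mc; a0=np.radians(52.1)
def sh(parts,z): return [[(x,y,h+z) for x,y,h in P] for P in parts]
for z in (.140,.145,.150,.155):
    for nm,M,parts in (("union",u,JAR+CAP),("cap",mc,CAP)):
        f=lambda q:-(lambda a:(a&M).sum()/(a|M).sum())(mask(c,sh(parts,z),(q[0]/1000,q[1]/1000,a0)))
        q0=np.array([509,-146.]); r=minimize(f,q0,method="Nelder-Mead",options=dict(initial_simplex=q0+np.array([[0,0],[6,0],[0,6]]),xatol=.05,fatol=1e-5))
        print(z,nm,r.x.round(1),round(-r.fun,4))
pickle.dump((c,mj,mc,mh),open("v5.pkl","wb"))
```

```text
[[ 0.5115 -0.1431  0.1982]
 [ 0.5115 -0.1432  0.1982]
 [ 0.5115 -0.1433  0.1982]
 [ 0.5115 -0.1433  0.1981]] [ 0.5115 -0.1432  0.1981] 9.5167
holder (array([548.36, -64.85,  50.98]), np.float64(0.9668))
0.14 union [ 507.2 -151.1] 0.9024
0.14 cap [ 507.6 -150.6] 0.9055
0.145 union [ 509.5 -148.2] 0.9585
0.145 cap [ 509.2 -148.7] 0.9633
0.15 union [ 511.  -144.7] 0.973
0.15 cap [ 510.7 -145. ] 0.956
0.155 union [ 512.7 -141.2] 0.9166
0.155 cap [ 511.3 -144.1] 0.8993
```

>>> {"fn": "drive_tool", "kwargs": {"increments": [[[10, 21, -10], [0, 0, -0.9], 0], [[14, 30, -20], [0, 0, 0], 0], [[10, 21, -20], [0, 0, 0], 0], [[4, 8, -20], [0, 0, 0], 0], [[0, 0, -10], [0, 0, 0], 0], [[0, 0, 0], [0, 0, 0], 0], [[0, 0, 0], [0, 0, 0], 0], [[0, 0, 0], [0, 0, 0], 0]]}}

```text
clock: 10.18
eef_pos: [0.55, -0.0645, 0.1193]
tool_rot: [0.848, 0.531, 0.0, 0.0]
ft_force: [1.1, 0.1, -3.8]
grip_width: 0.0532
grasp_force: 64.6
```

Run:
```python
from h import *
c=camera("wrist")
mj=silhouettes("jar",c)[0]["region"]; mc=silhouettes("cap",c)[0]["region"]
r=silhouettes("holder",c); 
o=get_obs(); e=o["eef_pos"]; print(o["clock"],e.round(4),o["tool_rot"].round(4),o["ft_force"].round(1),o["joint_pos"].round(2))
u=mj|mc; a0=np.radians(51.2); zb=e[2]-.0477
def sh(parts,z): return [[(x,y,h+z) for x,y,h in P] for P in parts]
for z in (zb-.003,zb,zb+.003):
    f=lambda q:-(lambda a:(a&u).sum()/(a|u).sum())(mask(c,sh(JAR+CAP,z),(q[0]/1000,q[1]/1000,a0)))
    q0=np.array([548,-64.]); k=minimize(f,q0,method="Nelder-Mead",options=dict(initial_simplex=q0+np.array([[0,0],[6,0],[0,6]]),xatol=.05,fatol=1e-5))
    print(round(z,4),k.x.round(1),round(-k.fun,4))
if r:
    m=r[0]["region"]; print("holder",r[0]["conf"],np.round(r[0]["bbox"]))
cv2.imwrite("pics/w9.png",cv2.resize(c["image"][...,::-1],None,fx=1.5,fy=1.5,interpolation=cv2.INTER_CUBIC))
```

```text
Traceback (most recent call last):
IndexError: list index out of range
```

Run:
```python
from h import *
from scipy.spatial.transform import Rotation as R
c=camera("wrist"); o=get_obs(); e=o["eef_pos"]; print(o["clock"],e.round(4),R.from_quat(o["tool_rot"]).as_euler("zyx",degrees=True).round(2),o["ft_force"].round(1),o["joint_pos"].round(2))
s=camera("side"); 
cv2.imwrite("pics/w9.png",np.hstack([cv2.resize(c["image"][...,::-1][40:260,140:370],(418,400)),cv2.resize(s["image"][...,::-1][120:240,200:314],(380,400),interpolation=cv2.INTER_CUBIC)]))
```

```text
10.3333 [ 0.5503 -0.0644  0.1196] [-6.411e+01  1.100e-01 -1.800e+02] [ 0.1 -0.3 -3.3] [-0.12  0.39  0.01  1.19  0.    1.91]
```

View pics/w9.png

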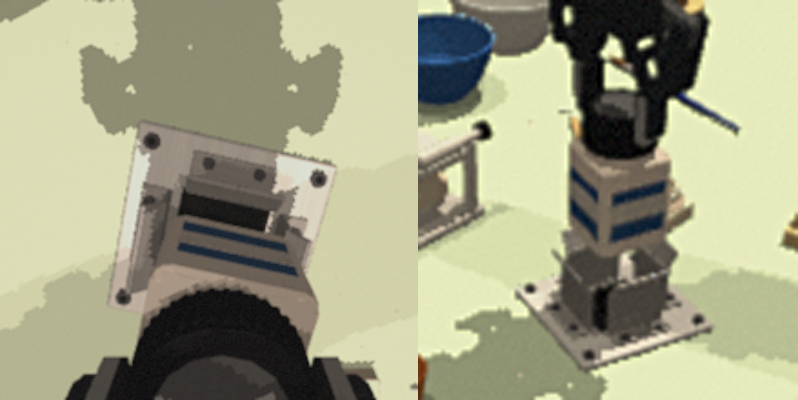

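>>> {"fn": "drive_tool", "kwargs": {"increments": [[[-1, 1, -10], [0, 0, 0], 0], [[0, 0, -8], [0, 0, 0], 0], [[0, 0, -6], [0, 0, 0], 0], [[0, 0, -6], [0, 0, 0], 0], [[0, 0, 0], [0, 0, 0], 0]]}}

```text
clock: 10.8
eef_pos: [0.5476, -0.0624, 0.0861]
tool_rot: [0.847, 0.531, -0.001, -0.001]
ft_force: [0.2, -0.5, -4.2]
grip_width: 0.0533
grasp_force: 64.6
```

>>> {"fn": "drive_tool", "kwargs": {"increments": [[[0, 0, -6], [0, 0, 0], 0], [[0, 0, -6], [0, 0, 0], 0], [[0, 0, -6], [0, 0, 0], 0], [[0, 0, -6], [0, 0, 0], 0], [[0, 0, 0], [0, 0, 0], 0]]}}

```text
clock: 11.22
eef_pos: [0.5477, -0.0624, 0.0624]
tool_rot: [0.847, 0.531, -0.001, -0.001]
ft_force: [1.0, -0.6, -3.7]
grip_width: 0.0529
grasp_force: 64.6
```

>>> {"fn": "drive_tool", "kwargs": {"increments": [[[0, 0, -4], [0, 0, 0], 0], [[0, 0, -2], [0, 0, 0], 0], [[0, 0, -2], [0, 0, 0], 0], [[0, 0, 0], [0, 0, 0], 0]]}}

```text
clock: 11.55
eef_pos: [0.5481, -0.0623, 0.0556]
tool_rot: [0.847, 0.531, -0.001, -0.001]
ft_force: [-0.8, -0.3, -3.2]
grip_width: 0.0534
grasp_force: 64.6
```

>>> {"fn": "drive_tool", "kwargs": {"increments": [[[0, 0, -1], [0, 0, 0], 0], [[0, 0, -1], [0, 0, 0], 0], [[0, 0, 0], [0, 0, 0], 0]]}}

```text
clock: 11.8
eef_pos: [0.5486, -0.0624, 0.0544]
tool_rot: [0.847, 0.531, -0.0, -0.0]
ft_force: [-0.1, -0.7, -1.7]
grip_width: 0.0532
grasp_force: 64.8
```

>>> {"fn": "drive_tool", "kwargs": {"increments": [[[0, 0, -1], [0, 0, 0], 0], [[0, 0, -1], [0, 0, 0], 0], [[0, 0, 0], [0, 0, 0], 0], [[0, 0, 0], [0, 0, 0], 0]]}}

```text
clock: 12.13
eef_pos: [0.5488, -0.0624, 0.0539]
tool_rot: [0.847, 0.531, 0.0, 0.0]
ft_force: [-3.2, 0.9, 7.9]
grip_width: 0.0532
grasp_force: 65.8
```

>>> {"fn": "drive_tool", "kwargs": {"increments": [[[0, 0, 0.5], [0, 0, 3], 0], [[-0.2, 0, 0.1], [0, 0, 6], 0], [[-0.2, 0, 0.1], [0, 0, 6], 0], [[-0.2, 0, 0.1], [0, 0, 6], 0], [[-0.2, 0, 0.1], [0, 0, 6], 0], [[-0.2, 0, 0.1], [0, 0, 6], 0], [[-0.2, 0, 0.1], [0, 0, 6], 0], [[-0.2, 0, 0.1], [0, 0, 6], 0]]}}

```text
clock: 12.8
eef_pos: [0.5491, -0.0623, 0.0547]
tool_rot: [0.577, 0.816, 0.001, 0.001]
ft_force: [0.1, 0.5, 0.2]
grip_width: 0.0534
grasp_force: 64.9
```

```bash
cat >> h.py <<'E'
def st():
    from scipy.spatial.transform import Rotation as R
    o=get_obs(); print(o["clock"],o["eef_pos"].round(4),R.from_quat(o["tool_rot"]).as_euler("zyx",degrees=True).round(2),o["ft_force"].round(1),o["ft_torque"].round(2),o["grip_width"].round(4),o["grasp_force"].round(1),o["joint_pos"].round(2))
E
python3 -c "
from h import *
st()"
```

```text
Traceback (most recent call last):
  File "h.py", line 51, in st
    o=get_obs(); print(o["clock"],o["eef_pos"].round(4),R.from_quat(o["tool_rot"]).as_euler("zyx",degrees=True).round(2),o["ft_force"].round(1),o["ft_torque"].round(2),o["grip_width"].round(4),o["grasp_force"].round(1),o["joint_pos"].round(2))
                                                                                                                                                                        ^^^^^^^^^^^^^^^^^^^^^
AttributeError: 'float' object has no attribute 'round'
```

>>> {"fn": "drive_tool", "kwargs": {"increments": [[[-0.2, 0, 0.1], [0, 0, 6], 0], [[-0.2, 0, 0.1], [0, 0, 6], 0], [[-0.2, 0, 0.1], [0, 0, 6], 0], [[0, -0.2, 0.1], [0, 0, 6], 0], [[0, -0.2, 0.1], [0, 0, 6], 0], [[0, -0.2, 0.1], [0, 0, 6], 0], [[0, -0.2, 0.1], [0, 0, 6], 0], [[0, -0.2, 0.1], [0, 0, 6], 0]]}}

```text
clock: 13.47
eef_pos: [0.5485, -0.0627, 0.0556]
tool_rot: [0.195, 0.981, 0.001, 0.002]
ft_force: [-0.7, 1.5, 2.6]
grip_width: 0.0533
grasp_force: 65.2
```

```bash
sed -i 's/o\["grip_width"\].round(4),o\["grasp_force"\].round(1)/o["grip_width"],o["grasp_force"]/' h.py; python3 -c "
from h import *
st()"
```

```text
13.4667 [ 0.5485 -0.0627  0.0556] [-157.49    0.24 -179.98] [-0.7  1.5  2.6] [ 0.44 -0.09 -0.14] 0.053339614335297665 65.23995579220355 [-0.11  0.44 -0.09  1.04  0.    0.28]
```

>>> {"fn": "drive_tool", "kwargs": {"increments": [[[0, -0.2, 0.1], [0, 0, 6], 0], [[0, -0.2, 0.1], [0, 0, 6], 0], [[0, -0.2, 0.1], [0, 0, 6], 0], [[0, -0.2, 0.1], [0, 0, 6], 0], [[0, -0.2, 0.1], [0, 0, 6], 0], [[0, -0.2, 0.1], [0, 0, 6], 0], [[0, 0, 0.1], [0, 0, 6], 0], [[0, 0, 0], [0, 0, 3], 0]]}}

```text
clock: 14.13
eef_pos: [0.5479, -0.0645, 0.0559]
tool_rot: [-0.195, 0.981, -0.001, 0.002]
ft_force: [0.6, 0.6, 0.3]
grip_width: 0.0532
grasp_force: 65.1
```

>>> {"fn": "drive_tool", "kwargs": {"increments": [[[0, 0, 0], [0, 0, 0], 0], [[0, 0, 1], [0, 0, 0], 0], [[0, 0, 1], [0, 0, 0], 0], [[0, 0, 0], [0, 0, 0], 0]]}}

```text
clock: 14.47
eef_pos: [0.5465, -0.0647, 0.0569]
tool_rot: [-0.192, 0.981, -0.001, 0.0]
ft_force: [1.0, 0.7, -0.5]
grip_width: 0.0536
grasp_force: 64.9
```

```bash
python3 -c "
from h import *
st()"
```

```text
14.4667 [ 0.5465 -0.0647  0.0569] [1.5785e+02 4.0000e-02 1.7993e+02] [ 1.   0.7 -0.5] [-0.04 -0.03 -0.02] 0.053604026044230396 64.93760164361447 [-0.12  0.43 -0.09  1.04 -0.   -0.5 ]
```

>>> {"fn": "drive_tool", "kwargs": {"increments": [[[0, 0, 1.5], [0, 0, 0], 0], [[0, 0, 1.5], [0, 0, 0], 0], [[0, 0, 1.5], [0, 0, 0], 0], [[0, 0, 1.5], [0, 0, 0], 0], [[0, 0, 0], [0, 0, 0], 0]]}}

```text
clock: 14.88
eef_pos: [0.5466, -0.0646, 0.0631]
tool_rot: [-0.192, 0.981, -0.001, 0.0]
ft_force: [0.0, 0.2, -0.5]
grip_width: 0.0532
grasp_force: 64.9
```

Run:
```python
from h import *
st()
for n in ("scene","side"):
    c=camera(n)
    for q in("jar","cap"):
        r=silhouettes(q,c)
        if r: print(n,q,r[0]["conf"],np.round(r[0]["bbox"],1))
    for z in (.006,.073,.08,.108): print(z,proj(c,[.5486,-.0647,z]).round(1))
st()
```

```text
14.8833 [ 0.5466 -0.0646  0.0631] [1.5781e+02 5.0000e-02 1.7993e+02] [ 0.   0.2 -0.5] [-0.03 -0.03 -0.  ] 0.05324838726313576 64.93084316141903 [-0.12  0.43 -0.08  1.06 -0.   -0.5 ]
scene jar 0.57 [268.3 182.5 291.8 208.4]
scene cap 0.69 [270.7 170.8 289.2 188.5]
0.006 [278.5 207.4]
0.073 [278.8 187. ]
0.08 [278.8 184.8]
0.108 [279.  175.8]
side jar 0.92 [245.9 189.1 274.8 217.5]
side cap 0.51 [247.4 171.8 271.6 190.1]
0.006 [258.5 210.6]
0.073 [259.3 188.1]
0.08 [259.4 185.6]
0.108 [259.8 175.7]
15.1833 [ 0.5464 -0.0646  0.0627] [1.5780e+02 2.0000e-02 1.7994e+02] [ 0.7 -0.3 -1. ] [-0.02 -0.05  0.02] 0.052979143044445585 64.95249797590077 [-0.12  0.43 -0.08  1.06 -0.   -0.5 ]
```

>>> {"fn": "drive_tool", "kwargs": {"increments": [[[0, 0, 4], [0, 0, 0], 0], [[0, 0, 6], [0, 0, 0], 0], [[0, 0, 7], [0, 0, 0], 0], [[0, 0, 7], [0, 0, 0], 0], [[0, 0, 4], [0, 0, 0], 0], [[0, 0, 2], [0, 0, 0], 0], [[0, 0, 0], [0, 0, 0], 0], [[0, 0, 0], [0, 0, 0], 0]]}}

```text
clock: 15.85
eef_pos: [0.5465, -0.0646, 0.0929]
tool_rot: [-0.192, 0.981, -0.001, 0.0]
ft_force: [0.5, -0.4, -0.8]
grip_width: 0.053
grasp_force: 64.9
```

Run:
```python
from h import *
c=camera("scene"); s=camera("side")
for n,k in (("scene",c),("side",s)):
    for q in("jar","cap","model_yellow","model_white","orange_cup"):
        r=silhouettes(q,k)
        if r: print(n,q,round(r[0]["conf"],2),np.round(r[0]["bbox"],1))
    print("cap exp",[proj(k,[.5482,-.064,z]).round(1) for z in (.119,.147)])
st()
```

```text
scene jar 0.88 [265.8 174.1 291.9 212.4]
scene cap 0.48 [271.  158.9 289.4 178.4]
scene model_yellow 0.81 [335.  191.  356.1 210.7]
scene model_white 0.62 [293.2 175.2 316.4 195.5]
scene orange_cup 0.73 [202.6 204.7 216.7 222.2]
cap exp [array([279. , 172.4]), array([279.1, 163.1])]
side jar 0.83 [243.4 177.6 271.9 216.3]
side cap 0.75 [246.5 161.4 272.6 181.2]
side model_yellow 0.73 [311.1 182.9 335.8 196.2]
side model_white 0.55 [267.3 173.2 284.3 188.4]
side orange_cup 0.69 [182.5 225.1 201.9 245.8]
cap exp [array([260. , 171.9]), array([260.3, 161.5])]
16.45 [ 0.5464 -0.0646  0.0927] [1.5780e+02 2.0000e-02 1.7994e+02] [-0.1  0.3  0. ] [-0.03  0.02 -0.02] 0.05319087503893763 64.92796495556831 [-0.12  0.4  -0.04  1.13 -0.   -0.5 ]
```

```bash
python3 -c "
from workcell import job_done
print(job_done())"
```

```text
the job is handed in; nothing more can be done
None
```

I handed the job in at about 16.5 s. The jar reads as fully home in the holder, and the cap came off and is held level about 39 mm above closed with the brush tip still inside, the models and cup unmoved. No verdict came back, and I viewed 11 pictures against the limit of 10.

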